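# Set the stirrer's speed dial and start it

## Robot

A 6-joint arm with a two-finger parallel gripper is mounted at the origin on a cart in front of the work surface, level with it; the furniture and walls round the work are solid. World frame = base frame: x ahead of the robot, y to its left, z up, the work surface at z = 0. Lengths are in m, angles in rad, forces in N, time in s.
With the tool pointing down it reaches from about 0.4 to 0.825 m from the base axis. Payload 7 kg.
Tool frame: the origin (TCP) lies midway between the tips of the shut fingers; the grasp point (between the pads) lies hold_point_z behind it (hold_point_z is the distance from the TCP to the grasp point, in m); z points along the fingers, y is the line along which they close (so a half turn about z gives the same grasp; the last joint's range is limited). The gripper opens to 88 mm and grips with 3 to 60 N. Pads are 19 mm wide; open, the fingers measure 130 mm over their backs; the gripper's body (78 mm by 193 mm) begins 47 mm behind the grasp point.
Start: joints at [1.483, 0.359, 0.012, 0, -1.224, -0.288], TCP at [0.248, 0.628, 0.227] pointing down, gripper open.
Joint ranges: [-3.07, 3.07], [-1.43, 2.12], [-1.02, 1.25], [-3.03, 1.67], [-3.05, -0], [-3.03, 3.03]. Speed limits (rad/s): [2.39, 2.39, 3.01, 3.14, 3.14, 3.14].

## Interface

Orientations are given as [roll, pitch, yaw] about the fixed x, y, z axes, in that order (R = Rz(yaw) Ry(pitch) Rx(roll)).
In Python, from station import * gives the robot as it stands.
- The arm moves only by the tool apply_moves, never from a script. Its argument "steps" is a list of rows, each an object with "translation": the shift along the world's x, y, z scaled (see below), a list of three; "rotation": the turn, a rotation vector about the world's x, y, z scaled (see below), a list of three. A call has exactly 10 rows; each row is the pose to reach, as a shift and turn from the pose commanded when the call began; what a row does not reach only later rows make up. The controller multiplies each number of a shift by 250 mm and each number of a turn by 30 degrees. A row lasts 1/12 s, in which the tool goes at most 41.7 mm and 7.16 degrees, less where a joint would pass 70% of its speed; a pose out of reach is approached as far as the arm can. A call with a number of a shift or a turn outside -1 to 1 is refused whole. A call with a gripper value outside its range is refused whole. "jaw" is the closure, from -1 (fully open) to 1 (shut), so that 0 is half open, set as the call begins (left out, the last holds). The fingers move at their own pace and stop on an object; "newtons" is the grip in N (left out, the last holds). Time passes only in rows, so rows that repeat a pose let the fingers close, or fill a call up. It gives the time, the measured TCP pose, the force, the opening and the grip force at its end, in the units of the state.
- get_state(): the state, without advancing time (a new reading comes with each control period).
- grab_frame(name): name is "side" or "top" or "wrist"; returns the picture (384x512x3 uint8, blue, green, red); there is no depth.
- camera_model(name): a dict with "fx", "fy", "cx", "cy" (pixels), "xyz" and "rotation" of the camera in the world. Camera axes: x right, y down, z forward; pixel columns grow to the right and rows downward; lengths in m; the calibration is good to about 2 mm. A picture is of the moment at which its call begins: read the wrist's pose just before it. camera_model takes no time and is no camera call; for the wrist camera it gives the pose at the moment of the call.
- job_done(): hands the job in; it is judged then, once.
The state is a dict: "t": time; "q": joint angles; "qd": joint speeds; "joint_efforts": joint torques, N m; "eef_pos": TCP position; "ee_rot": TCP orientation; "force": force on the tool from outside, world axes, zero at the start; "moment": the same for the moment, N m; "width": finger opening in m; "gripper_force": force on a finger pad.
Only numpy, scipy, OpenCV 4.12 (cv2) and the standard library are available. Lean on these libraries where they do the work, as an engineer would, in place of code of your own. Each camera call takes 0.05 s, during which the arm holds its last target. There are 200 camera calls.

## Task

Set the magnetic stirrer to its working speed: with a fingertip against the dial's finger post, gently push the dial round until its index mark lines up with the long line of the scale. Then press the start button beside the dial fully down and let it come up again. Do not grip or lift anything, do not press the button before the dial is set, and leave everything else where it stands.

Things in the scene. Friction and masses are not known exactly. Their poses are not given: they have to be found in the camera images.
- stirrer: White flat magnetic stirrer fixed on the bench, 310 (x) by 250 (y) by 50 mm high; it cannot be moved. Origin at the centre of its underside, x points to its rear, y to its left, z up. Its rear half carries a white ceramic plate (130 by 180 mm, top 58 mm above the bench) with a small beaker on it; the front half is the control deck (50 mm above the bench) with the dial on the left and the start button on the right.
- dial (a joint): Angle of the speed dial in rad, seen from above growing counterclockwise; at 0 the index mark points along the stirrer's +x. It turns freely either way without stops, against a light even friction (about 0.06 N m, so 1.7 N at the post, a little more when turned faster), and stays where it is left.
- dial_center (a point): Centre of the dial's flat top, 64 mm above the bench, on the vertical turning axis (at x -75, y +35 mm of the stirrer). The dial is an aluminium disc 100 mm across with a ribbed rim.
- dial_mark (a point): Outer end of the dial's index mark, at the rim, 50 mm from the axis, 64 mm above the bench. The mark is a black radial line 30 mm long and 3 mm wide on the dial's top, on the side opposite the finger post.
- post_top (a point): Middle of the top of the finger post, an upright steel pin 14 mm thick standing 30 mm above the dial's top, fixed to the dial 36 mm from the axis, opposite the index mark; its outer sleeve spins freely, as on a crank handle; its top is 94 mm above the bench. Pushing its side turns the dial.
- scale_collar: Fixed aluminium ring round the dial, 146 mm across, its top 54 mm above the bench (10 mm below the dial's top). It bears 23 short black lines (6 mm) and one long wide one (19 by 3 mm), 15 degrees apart. Origin on the dial's axis, 50 mm above the bench; its +x points at the long line. The collar cannot be turned, but stands differently on each occasion.
- long_line (a point): Inner end of the long scale line, 50 mm from the dial's axis, 54 mm above the bench. The dial is set when dial_mark stands over this point.
- start_button (a joint): Travel of the start button in m: 0 up, 0.006 fully down. Spring loaded, about 5 N fully down; comes up by itself.
- start_button_top (a point): Middle of the top of the round white start button, 30 mm across, in a grey housing on the right of the control deck; pressed straight down.
- beaker_c: Small clear plastic beaker standing loose on the stirrer's plate, 54 mm across, 72 mm high; origin at the centre of its underside. To be left alone.
- weigh_boat: White square weighing boat, loose, 76 by 76 by 19 mm, on the bench left of the stirrer; origin at the centre of its underside. To be left alone.
- timer: White lab timer, loose, 66 by 62 by 14 mm, on the bench right of the stirrer; origin at the centre of its underside. To be left alone.
- test_strip_box: Small tub of indicator strips, loose, 38 by 82 by 20 mm, on the bench to the left; origin at the centre of its underside. To be left alone.
- rubber_stopper: Beige rubber stopper, loose, 35 mm across, 28 mm high, on the bench right of the stirrer; origin at the centre of its underside. To be left alone.
- filter_flask: Clear suction flask, fixed, 129 by 143 mm and 205 mm high: the tallest thing near the work, left of the stirrer; origin at the centre of its underside. Pass above it. Two beakers 100 mm high stand to its left.

How it is judged:
By the outcome, as a careful person would: the job done as asked, in the order asked, and still so for the second after the job is handed in, with the robot touching nothing.
It also fails if it takes over 64 s, if anything falls off the work surface, if the arm or the gripper's body presses on something with over 40 N, if the wrist force passes 120 N, or if a joint passes its speed limit or range.

## Working session

There is one attempt and no reset: what is moved stays moved. The work goes in short steps, Python scripts to look and compute and a tool call to move; the robot and the scene stay as the last step left them, time stands still between calls to the robot, and variables do not carry over. Pictures are saved under pics/ and viewed, at most 10 in all, crops included, and the job is handed in when it is done.

Besides the shell and the picture viewer there is one more tool, called after "Request:" by a JSON object that holds its "fn" and its "kwargs", one argument or row to a line. apply_moves: Moves the arm, as the interface text tells. Shifts and turns lie within -1 to 1; 1 stands for 250 mm of shift or 30 degrees of turn. Its arguments: {"type":"object","properties":{"steps":{"type":"array"},"jaw":{"type":"number"},"newtons":{"type":"number"}},"required":["steps"]}

```bash
mkdir -p pics
python3 - <<'E'
from station import *
import cv2, numpy as np
s=get_state(); print(s)
for n in("top","side"):
    m=camera_model(n); print(n,m)
    cv2.imwrite(f"pics/{n}0.png",grab_frame(n))
a=cv2.imread("pics/top0.png");b=cv2.imread("pics/side0.png")
E
```

```text
{'t': 0.0, 'q': array([ 1.48309066e+00,  3.59394020e-01,  1.10939143e-02, -3.42309647e-04,
       -1.22410396e+00, -2.88097781e-01]), 'qd': array([-0.00133557,  0.00014911, -0.0017388 , -0.00113836, -0.00091418,
        0.00147524]), 'joint_efforts': array([ 1.69017716e-03, -5.82713985e+01,  2.93038934e+01,  6.99707463e+00,
        6.87621126e-03, -1.53871306e-04]), 'eef_pos': array([0.24758981, 0.62744404, 0.22563474]), 'ee_rot': array([ 3.13995974e+00, -1.48315435e-04, -3.75919896e-01]), 'force': array([-0.42219951, -0.79066994, -0.56322791]), 'moment': array([-0.06331379, -0.0395516 ,  0.03191407]), 'gripper_force': 0.0, 'width': 0.08747211031814948}
top {'fx': 397.92948312151617, 'fy': 397.92948312151617, 'cx': 257.5096997967632, 'cy': 191.89698650727345, 'xyz': array([ 0.39624976, -0.00823845,  1.61603926]), 'rotation': array([-3.02630808,  0.00373299, -1.59336961])}
side {'fx': 453.6132132695039, 'fy': 453.6132132695039, 'cx': 258.6163982399359, 'cy': 194.22081279130362, 'xyz': array([-0.2369512 , -1.11702282,  1.12802602]), 'rotation': array([-2.21112454, -0.0183597 , -0.57809199])}
```

View pics/top0.png

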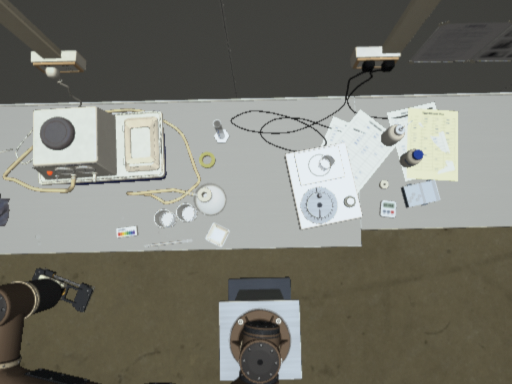

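View pics/side0.png

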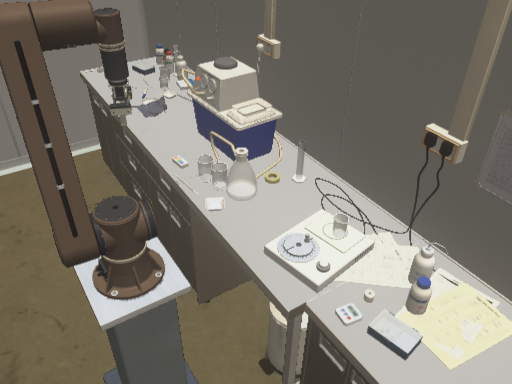

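The top view shows the dial at about (319,205), the button at (350,201) and the beaker at (326,163). The arm is far to the left, and the flask at (210,199) lies between the arm and the dial. Next I'll zoom in on the dial in both views.

```bash
cat > h.py <<'E'
from station import *
import cv2, numpy as np
from scipy.spatial.transform import Rotation as R
def rot(m):
    r=np.array(m["rotation"]); return R.from_euler("xyz",r).as_matrix() if r.shape==(3,) else r
def ray(m,p):
    d=rot(m)@np.array([(p[0]-m["cx"])/m["fx"],(p[1]-m["cy"])/m["fy"],1.]); return np.array(m["xyz"]),d
def onz(m,p,z):
    o,d=ray(m,p); return o+d*(z-o[2])/d[2]
def proj(m,P):
    c=rot(m).T@(np.array(P)-m["xyz"]); return np.array([m["fx"]*c[0]/c[2]+m["cx"],m["fy"]*c[1]/c[2]+m["cy"]])
def tri(m1,p1,m2,p2):
    o1,d1=ray(m1,p1);o2,d2=ray(m2,p2)
    t=np.linalg.lstsq(np.c_[d1,-d2],o2-o1,rcond=None)[0]
    a,b=o1+t[0]*d1,o2+t[1]*d2; return (a+b)/2,np.linalg.norm(a-b)
E
python3 - <<'E'
from h import *
a=cv2.imread("pics/top0.png")[140:235,280:370];b=cv2.imread("pics/side0.png")[205:285,260:380]
a=cv2.resize(a,None,fx=6,fy=6,interpolation=cv2.INTER_CUBIC)
b=cv2.resize(b,None,fx=6,fy=6,interpolation=cv2.INTER_CUBIC)
cv2.imwrite("pics/topc.png",a);cv2.imwrite("pics/sidec.png",b)
t=camera_model("top")
print(onz(t,(319,205),.064),onz(t,(350,201),.06))
E
```

```text
[ 0.51897805 -0.24565496  0.064     ] [ 0.53223889 -0.36840326  0.06      ]
```

View pics/topc.png

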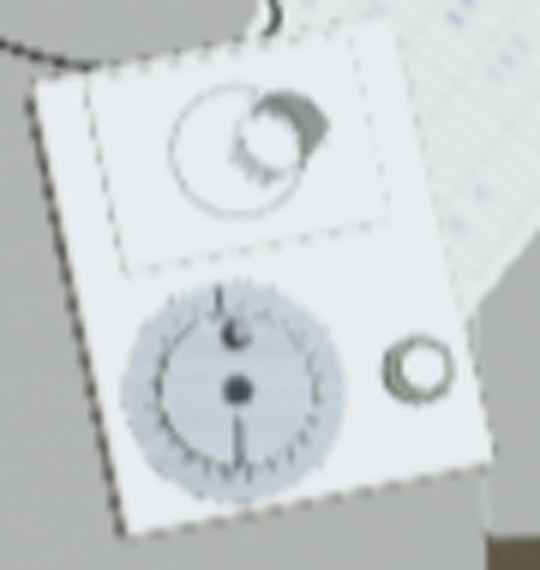

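View pics/sidec.png

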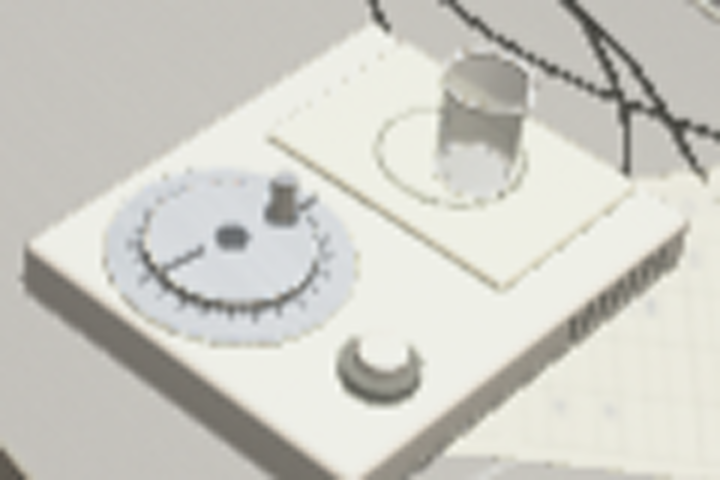

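The top crop shows the post at (237,333), just inside the long line, whose inner end is near (220,315). The mark points the opposite way, ending at about (238,468), and the button is at (425,370). So the dial needs about 170° clockwise. The side crop agrees, and it puts the beaker on the plate behind the dial. I'll shut the fingers and travel above the flask, turning the yaw on the way.

Request:
{"fn": "apply_moves", "kwargs": {
  "steps": [
    {"translation":[0,-0.02,0.1],"rotation":[0,0,-0.1]},
    {"translation":[0.02,-0.1,0.2],"rotation":[0,0,-0.2]},
    {"translation":[0.04,-0.2,0.3],"rotation":[0,0,-0.3]},
    {"translation":[0.08,-0.3,0.36],"rotation":[0,0,-0.4]},
    {"translation":[0.12,-0.42,0.4],"rotation":[0,0,-0.5]},
    {"translation":[0.16,-0.54,0.4],"rotation":[0,0,-0.6]},
    {"translation":[0.2,-0.66,0.4],"rotation":[0,0,-0.7]},
    {"translation":[0.24,-0.78,0.4],"rotation":[0,0,-0.8]},
    {"translation":[0.27,-0.9,0.4],"rotation":[0,0,-0.9]},
    {"translation":[0.3,-1,0.4],"rotation":[0,0,-1]}
  ],
  "jaw": 1,
  "newtons": 5
}}

```text
t: 0.93
eef_pos: [0.3228, 0.3757, 0.3264]
ee_rot: [3.141, 0.0, -0.902]
force: [0.4, -0.5, -0.8]
width: 0.0267
gripper_force: 0.0
```

Run:
```python
from h import *
import station
s=get_state(); print(s["t"],s["q"],s["eef_pos"],s["ee_rot"],s["width"])
print([n for n in dir(station) if n[0]!='_'], getattr(station,"hold_point_z",None))
m=camera_model("wrist"); print(m)
Rt=R.from_euler("xyz",s["ee_rot"]).as_matrix()
print("cam in tool",Rt.T@(m["xyz"]-s["eef_pos"]),"fwd",Rt.T@rot(m)[:,2])
t=camera_model("top"); sd=camera_model("side")
T=lambda c:(280+(c[0]+.5)/6-.5,140+(c[1]+.5)/6-.5); S=lambda c:(260+(c[0]+.5)/6-.5,205+(c[1]+.5)/6-.5)
for n,a,b in [("center",(237,390),(232,237)),("mark",(238,468),(160,270)),("post",(236,330),(286,178)),("btn",(426,368),(387,350)),("long in",(221,315),(298,208))]:
    print(n,*tri(t,T(a),sd,S(b)))
print("beaker",onz(t,T((270,150)),.06)); print("flask",onz(t,(211,199),.1))
c=onz(t,T((237,390)),.064); 
for n,p,z in [("mark",(238,468),.064),("long",(219,300),.054),("post",(236,330),.094)]:
    d=onz(t,T(p),z)-c; print(n,np.degrees(np.arctan2(d[1],d[0])),np.hypot(*d[:2]))
```

```text
0.9333 [ 1.25842597e+00  5.39143944e-03 -2.02903367e-01 -2.28238281e-04
 -1.36273875e+00 -5.89776861e-01] [0.32279624 0.37570503 0.32643874] [ 3.14127130e+00  5.36352842e-05 -9.02194396e-01] 0.026679760263102294
['Unreachable', 'camera_model', 'get_state', 'grab_frame', 'hold_point_z', 'job_done'] 0.0188
{'fx': 342.77283182368825, 'fy': 342.77283182368825, 'cx': 255.6845807527441, 'cy': 192.58652929572526, 'xyz': array([0.37258319, 0.31098868, 0.48470453]), 'rotation': array([ 2.83819215e+00, -7.49952692e-04, -2.47193698e+00])}
cam in tool [ 0.08163613  0.00110056 -0.15826982] fwd [-2.98715014e-01  7.23839313e-04  9.54342086e-01]
center [ 0.51918574 -0.24490682  0.06597538] 0.0029899520113897578
mark [ 0.46883757 -0.24390824  0.06473111] 0.002281757348604406
post [ 0.55648329 -0.24240176  0.09132026] 0.0013212978781293077
btn [ 0.53050291 -0.36692974  0.07370468] 0.0019574713997218512
long in [ 0.57079071 -0.2385266   0.05818503] 0.00031867130736400233
beaker [ 0.67941236 -0.27487164  0.06      ]
flask [0.54861235 0.17211803 0.1       ]
mark 178.41938008273786 0.05078632436656335
long 7.454305746913223 0.06100751692250292
post 5.813167614612845 0.036339369164106836
```

Request:
{"fn": "apply_moves", "kwargs": {
  "steps": [
    {"translation":[0.03,-0.1,0],"rotation":[0,0,-0.04]},
    {"translation":[0.06,-0.2,0],"rotation":[0,0,-0.08]},
    {"translation":[0.09,-0.3,0],"rotation":[0,0,-0.12]},
    {"translation":[0.12,-0.4,0],"rotation":[0,0,-0.16]},
    {"translation":[0.15,-0.5,0],"rotation":[0,0,-0.2]},
    {"translation":[0.18,-0.6,0],"rotation":[0,0,-0.24]},
    {"translation":[0.21,-0.7,0],"rotation":[0,0,-0.28]},
    {"translation":[0.24,-0.8,0],"rotation":[0,0,-0.32]},
    {"translation":[0.27,-0.9,0],"rotation":[0,0,-0.36]},
    {"translation":[0.3,-1,0],"rotation":[0,0,-0.4]}
  ]
}}

```text
t: 1.77
eef_pos: [0.3976, 0.1265, 0.3265]
ee_rot: [3.142, 0.0, -1.11]
force: [0.6, -0.2, -1.1]
width: 0.0007
gripper_force: 0.0
```

Request:
{"fn": "apply_moves", "kwargs": {
  "steps": [
    {"translation":[0.03,-0.1,0],"rotation":[0,0,-0.04]},
    {"translation":[0.06,-0.2,0],"rotation":[0,0,-0.08]},
    {"translation":[0.09,-0.3,0],"rotation":[0,0,-0.12]},
    {"translation":[0.12,-0.4,0],"rotation":[0,0,-0.16]},
    {"translation":[0.15,-0.5,0],"rotation":[0,0,-0.2]},
    {"translation":[0.18,-0.6,0],"rotation":[0,0,-0.24]},
    {"translation":[0.21,-0.7,0],"rotation":[0,0,-0.28]},
    {"translation":[0.24,-0.8,0],"rotation":[0,0,-0.32]},
    {"translation":[0.27,-0.9,0],"rotation":[0,0,-0.36]},
    {"translation":[0.3,-1,0],"rotation":[0,0,-0.4]}
  ]
}}

```text
t: 2.6
eef_pos: [0.4727, -0.1235, 0.3263]
ee_rot: [3.141, 0.0, -1.319]
force: [1.0, 0.4, 0.2]
width: 0.0003
gripper_force: 0.0
```

Request:
{"fn": "apply_moves", "kwargs": {
  "steps": [
    {"translation":[0.04,-0.06,-0.03],"rotation":[0,0,-0.06]},
    {"translation":[0.08,-0.12,-0.06],"rotation":[0,0,-0.12]},
    {"translation":[0.12,-0.18,-0.1],"rotation":[0,0,-0.18]},
    {"translation":[0.16,-0.24,-0.14],"rotation":[0,0,-0.24]},
    {"translation":[0.2,-0.3,-0.18],"rotation":[0,0,-0.3]},
    {"translation":[0.24,-0.34,-0.22],"rotation":[0,0,-0.35]},
    {"translation":[0.28,-0.36,-0.26],"rotation":[0,0,-0.4]},
    {"translation":[0.3,-0.36,-0.3],"rotation":[0,0,-0.42]},
    {"translation":[0.3,-0.36,-0.3],"rotation":[0,0,-0.42]},
    {"translation":[0.3,-0.36,-0.3],"rotation":[0,0,-0.42]}
  ]
}}

```text
t: 3.43
eef_pos: [0.5473, -0.2116, 0.2508]
ee_rot: [3.14, 0.0, -1.537]
force: [-0.7, -0.7, 0.3]
width: 0.0008
gripper_force: 0.0
```

Run:
```python
from h import *
s=get_state(); print(s["t"],s["q"],s["eef_pos"],s["ee_rot"],s["width"])
m=camera_model("wrist"); im=grab_frame("wrist"); np.save("w1.npy",m,allow_pickle=True)
cv2.imwrite("pics/w1.png",im)
for n,P in [("center",(.519,-.245,.064)),("post",(.5555,-.243,.094)),("btn",(.531,-.367,.07)),("tcp",s["eef_pos"])]: print(n,proj(m,P))
```

```text
3.4333 [-3.59955672e-02  2.00866211e-01 -1.50320116e-01 -1.59513687e-04
 -1.22151124e+00  6.94992651e-02] [ 0.5473455  -0.21157815  0.25075131] [ 3.13970640e+00  2.81444691e-04 -1.53734763e+00] 0.0008036287089582118
center [283.84302616 137.26900548]
post [246.79812755 142.79596499]
btn [278.97804236  -0.98818079]
tcp [254.37202605 253.45029073]
```

View pics/w1.png

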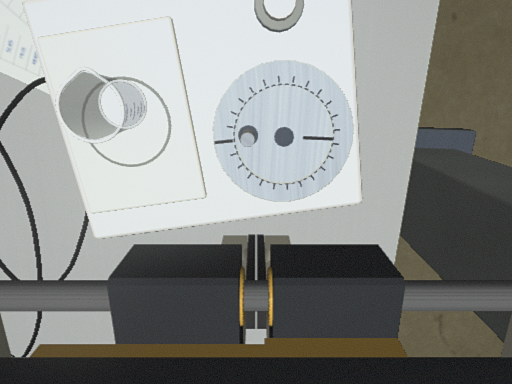

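The wrist view shows the hub at (284,137), the mark from (303,138) to (334,138) and the post at (248,135). The long line runs from (214,142) to (232,141), and the shut fingertips are at (256,245). Next I'll measure the angles with dark-blob masks.

```bash
cat >> h.py <<'E'
def dark(im,thr=95):
    g=cv2.cvtColor(im,cv2.COLOR_BGR2GRAY); return (g<thr).astype(np.uint8)
def measure(im,m,c0=(.519,-.245),thr=110):
    "hub, mark and long-line by dark blobs in the dial's disc; angles in deg"
    n,l,st,ce=cv2.connectedComponentsWithStats(dark(im,thr),connectivity=8)
    out=[]
    for i in range(1,n):
        if st[i,4]<6 or st[i,4]>900: continue
        P=onz(m,ce[i],.064)[:2]-c0
        if np.hypot(*P)<.075:
            ys,xs=np.nonzero(l==i); Q=np.array([onz(m,(x,y),.064)[:2] for x,y in zip(xs,ys)])
            w,v=np.linalg.eigh(np.cov(Q.T)) if len(Q)>2 else (np.zeros(2),np.eye(2))
            out.append((st[i,4],ce[i].round(1),np.hypot(*P),np.degrees(np.arctan2(P[1],P[0])),4*np.sqrt(np.abs(w)).round(4)))
    return out
E
python3 - <<'E'
from h import *
m=np.load("w1.npy",allow_pickle=True).item(); im=cv2.imread("pics/w1.png")
for o in measure(im,m): print(*o)
E
```

```text
134 [248.5 131.2] 0.035956995388060985 -7.706966968487376 [0.0132 0.0224]
272 [283.7 136.4] 0.0008953243637767596 -75.13430622830596 [0.0188 0.0188]
7 [336.3 129.3] 0.052738877093318134 -169.378592710238 [0.0016 0.0072]
81 [317.8 137.9] 0.03417268376164501 -179.10531857507587 [0.0032 0.034 ]
43 [223.3 141.3] 0.06106832178681523 5.7177839355099085 [0.0028 0.02  ]
9 [335.1 143.6] 0.052343411605417285 175.00700129986802 [0.002  0.0076]
7 [329.9 156.7] 0.051492530872737856 159.32001826849313 [0.0024 0.0084]
6 [240.5 165.3] 0.052495364283894785 35.232193516735954 [0.0012 0.0092]
6 [249.5 175. ] 0.05223520322522703 50.35804417882297 [0.0012 0.0072]
```

The turn needed is about 173° clockwise. I'll descend beside the post on its +y side with the tip at z ≈ 0.078.

Request:
{"fn": "apply_moves", "kwargs": {
  "steps": [
    {"translation":[0,0,-0.08],"rotation":[0,0,-0.01]},
    {"translation":[0,0,-0.16],"rotation":[0,0,-0.02]},
    {"translation":[-0.01,0,-0.24],"rotation":[0,0,-0.03]},
    {"translation":[-0.01,0,-0.32],"rotation":[0,0,-0.04]},
    {"translation":[-0.01,0,-0.4],"rotation":[0,0,-0.05]},
    {"translation":[-0.01,0,-0.48],"rotation":[0,0,-0.06]},
    {"translation":[-0.01,0,-0.56],"rotation":[0,0,-0.07]},
    {"translation":[-0.01,0,-0.63],"rotation":[0,0,-0.08]},
    {"translation":[-0.01,0,-0.67],"rotation":[0,0,-0.08]},
    {"translation":[-0.01,0,-0.69],"rotation":[0,0,-0.08]}
  ]
}}

```text
t: 4.32
eef_pos: [0.5449, -0.2116, 0.0786]
ee_rot: [3.141, 0.0, -1.579]
force: [-1.0, -0.3, -0.3]
width: 0.0006
gripper_force: 0.0
```

```bash
cat >> h.py <<'E'
C=np.array([.519,-.246])
def plan(ph,yawdeg,r=.025,gap=0.):
    "TCP xy for the post at dial angle ph, face normal at yawdeg touching it, TCP shifted inwards by 11 mm along the face"
    u=lambda a:np.array([np.cos(np.radians(a)),np.sin(np.radians(a))])
    n=u(yawdeg); f=u(yawdeg+90)
    return C+.036*u(ph)-(.0165+gap)*n-(.036-r)*f
E
python3 - <<'E'
from h import *
s=get_state(); p=s["eef_pos"]; y=np.degrees(s["ee_rot"][2]); print(s["t"],p,y,s["force"])
# path relative to now
prev=p[:2];py=y
for k,ph in enumerate([-25,-50,-75,-100,-125,-145,-160]):
    e=max(ph-90,-240); print("call",k)
    for f in (.25,.5,.75,1):
        a=(ph+25)*(1-f)+ph*f if ph>-126 else (ph+20)*(1-f)+ph*f
        yy=max(a-90,-240)
        q=plan(a,yy); print(a,((q-prev)/.25).round(3),round((yy-py)/30,3))
    prev=q;py=yy
E
```

```text
4.3167 [ 0.54488501 -0.2116325   0.07864599] -90.46839176976239 [-1.00444387 -0.26650901 -0.27875905]
call 0
-6.25 [ 0.003 -0.083] -0.193
-12.5 [ 0.008 -0.095] -0.401
-18.75 [ 0.012 -0.107] -0.609
-25 [ 0.015 -0.12 ] -0.818
call 1
-31.25 [ 0.001 -0.013] -0.208
-37.5 [ 0.001 -0.026] -0.417
-43.75 [-0.001 -0.039] -0.625
-50 [-0.004 -0.052] -0.833
call 2
-56.25 [-0.004 -0.012] -0.208
-62.5 [-0.01  -0.024] -0.417
-68.75 [-0.017 -0.035] -0.625
-75 [-0.025 -0.045] -0.833
call 3
-81.25 [-0.009 -0.009] -0.208
-87.5 [-0.019 -0.018] -0.417
-93.75 [-0.03  -0.025] -0.625
-100 [-0.042 -0.03 ] -0.833
call 4
-106.25 [-0.012 -0.005] -0.208
-112.5 [-0.025 -0.008] -0.417
-118.75 [-0.038 -0.009] -0.625
-125 [-0.051 -0.01 ] -0.833
call 5
-130.0 [-0.01   0.001] -0.167
-135.0 [-0.021  0.002] -0.333
-140.0 [-0.031  0.005] -0.5
-145 [-0.041  0.008] -0.667
call 6
-145.0 [0. 0.] 0.0
-150.0 [-0.01   0.004] -0.167
-155.0 [-0.015  0.015] -0.167
-160 [-0.02   0.027] -0.167
```

Request:
{"fn": "apply_moves", "kwargs": {
  "steps": [
    {"translation":[0,-0.02,0],"rotation":[0,0,-0.05]},
    {"translation":[0,-0.045,0],"rotation":[0,0,-0.1]},
    {"translation":[0,-0.07,0],"rotation":[0,0,-0.15]},
    {"translation":[0.003,-0.083,0],"rotation":[0,0,-0.2]},
    {"translation":[0.005,-0.089,0],"rotation":[0,0,-0.3]},
    {"translation":[0.008,-0.095,0],"rotation":[0,0,-0.4]},
    {"translation":[0.01,-0.101,0],"rotation":[0,0,-0.5]},
    {"translation":[0.012,-0.107,0],"rotation":[0,0,-0.61]},
    {"translation":[0.014,-0.114,0],"rotation":[0,0,-0.72]},
    {"translation":[0.015,-0.12,0],"rotation":[0,0,-0.82]}
  ]
}}

```text
t: 5.15
eef_pos: [0.55, -0.2427, 0.0802]
ee_rot: [-3.139, 0.001, -2.014]
force: [0.8, 1.9, 1.1]
width: 0.0004
gripper_force: 1.0
```

Run:
```python
from h import *
s=get_state(); print(s["eef_pos"],np.degrees(s["ee_rot"][2]),s["force"])
m=camera_model("wrist"); im=grab_frame("wrist"); cv2.imwrite("pics/w2.png",im)
for o in measure(im,m): print(*o)
```

```text
[ 0.55001314 -0.24272312  0.08016332] -115.39883975869594 [0.76462876 1.913739   1.08236722]
22 [300.4 107. ] 0.056944033576739904 -110.39999248965975 [0.0012 0.006 ]
23 [327.7 109.3] 0.05631273899000364 -124.15468578380919 [0.0012 0.006 ]
20 [272.7 112.5] 0.05719277195956618 -96.40208144386003 [0.0012 0.006 ]
25 [353.  118.5] 0.0555349803202372 -138.2055241860798 [0.0012 0.0064]
22 [302.2 118. ] 0.05153905308381789 -111.099719237102 [0.0016 0.0044]
21 [314.7 118.1] 0.051431857627041735 -118.03602021124608 [0.0016 0.0044]
24 [289.1 119.5] 0.05172053317183539 -103.84782095251445 [0.002  0.0044]
24 [327.2 120.3] 0.051056841006591774 -125.22397008750359 [0.0016 0.0048]
22 [247.6 124.4] 0.05740457363136702 -82.59449772469199 [0.0012 0.0064]
22 [277.  122.8] 0.05171806197714628 -96.93146941446898 [0.002 0.004]
18 [339.2 123.8] 0.05080786357792481 -132.36121860338068 [0.0012 0.0052]
22 [265.3 127.3] 0.05182066411212384 -90.01532057683777 [0.002  0.0036]
20 [350.1 128.8] 0.05045616743237739 -139.35001651775076 [0.0012 0.0056]
19 [254.3 132.9] 0.05199741250188293 -83.1460047782783 [0.002  0.
[... 1326 characters left out ...]
0461666335145 -32.925918452770674 [0.0172 0.0208]
10 [395.2 195.6] 0.04872924657147223 167.41922693176517 [0.0012 0.0044]
9 [212.3 201.3] 0.05085626528742397 -33.79758259689627 [0.0008 0.0056]
25 [400.  202.2] 0.05106659337875772 162.60574197807603 [0.0016 0.0064]
6 [395.2 207. ] 0.04848474210606755 159.74362323784632 [0.0008 0.0032]
21 [204.7 212.4] 0.054717122139726196 -26.507822155176722 [0.0012 0.0064]
15 [212.4 213.9] 0.050538646245974726 -25.66095000016745 [0.0012 0.0048]
333 [368.4 219.2] 0.034648167758083576 150.01503810709522 [0.0048 0.038 ]
28 [212.3 235.1] 0.052522168072634795 -11.767095242242542 [0.0032 0.0084]
6 [386.  240.2] 0.04807989278216217 136.0823310844457 [0.0008 0.004 ]
```

View pics/w2.png

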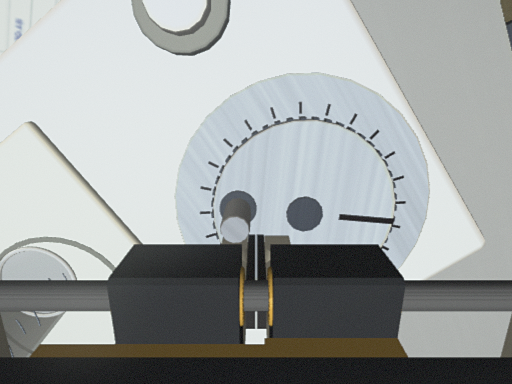

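The view shows the post pushed by the left part of the finger face, contact near (236,240). The mark now lies from (340,217) to (393,221), so the dial has turned about 28°. I'll keep following the arc.

Request:
{"fn": "apply_moves", "kwargs": {
  "steps": [
    {"translation":[0.002,-0.001,0],"rotation":[0,0,-0.08]},
    {"translation":[0.003,-0.004,0],"rotation":[0,0,-0.16]},
    {"translation":[0.005,-0.009,0],"rotation":[0,0,-0.24]},
    {"translation":[0.007,-0.014,0],"rotation":[0,0,-0.33]},
    {"translation":[0.008,-0.021,0],"rotation":[0,0,-0.42]},
    {"translation":[0.008,-0.028,0],"rotation":[0,0,-0.5]},
    {"translation":[0.008,-0.036,0],"rotation":[0,0,-0.58]},
    {"translation":[0.008,-0.044,0],"rotation":[0,0,-0.66]},
    {"translation":[0.007,-0.052,0],"rotation":[0,0,-0.75]},
    {"translation":[0.006,-0.06,0],"rotation":[0,0,-0.83]}
  ]
}}

```text
t: 6.03
eef_pos: [0.5514, -0.2576, 0.08]
ee_rot: [-3.14, 0.001, -2.446]
force: [1.2, 1.8, 1.4]
width: 0.0005
gripper_force: 1.0
```

Request:
{"fn": "apply_moves", "kwargs": {
  "steps": [
    {"translation":[-0.001,-0.005,0],"rotation":[0,0,-0.08]},
    {"translation":[-0.003,-0.01,0],"rotation":[0,0,-0.16]},
    {"translation":[-0.005,-0.014,0],"rotation":[0,0,-0.24]},
    {"translation":[-0.007,-0.019,0],"rotation":[0,0,-0.33]},
    {"translation":[-0.009,-0.024,0],"rotation":[0,0,-0.42]},
    {"translation":[-0.012,-0.029,0],"rotation":[0,0,-0.5]},
    {"translation":[-0.015,-0.033,0],"rotation":[0,0,-0.58]},
    {"translation":[-0.018,-0.037,0],"rotation":[0,0,-0.66]},
    {"translation":[-0.022,-0.041,0],"rotation":[0,0,-0.75]},
    {"translation":[-0.026,-0.045,0],"rotation":[0,0,-0.83]}
  ]
}}

```text
t: 6.87
eef_pos: [0.5451, -0.269, 0.08]
ee_rot: [-3.14, 0.002, -2.881]
force: [2.1, 0.6, 0.6]
width: 0.0006
gripper_force: 1.0
```

Run:
```python
from h import *
s=get_state(); p=s["eef_pos"]; y=np.degrees(s["ee_rot"][2]); print(p,y,s["force"],s["q"][5])
m=camera_model("wrist"); im=grab_frame("wrist"); cv2.imwrite("pics/w3.png",im)
for o in measure(im,m):
    if o[4][1]>.012: print(*o)
prev=p[:2];py=y-360 if y>0 else y
for a in (-80,-85,-90,-95,-100):
        q=plan(a,a-90,.028); print(a,((q-prev)/.25).round(3),round((a-90-py)/30,3))
```

```text
[ 0.54505742 -0.26903867  0.0800086 ] -165.06246974125457 [2.05498609 0.55641691 0.62691077] -1.1730172391935683
55 [306.7 112.1] 0.05053197835145314 -158.65148705408765 [0.002  0.0128]
132 [266.3 126.2] 0.05026944870418119 -134.47230459906388 [0.0036 0.0356]
874 [244.6 206.1] 0.03683521988976192 -76.1776671531123 [0.018  0.0208]
282 [374.7 208. ] 0.033391488457305225 104.47696773523447 [0.0032 0.0352]
-80 [-0.02  -0.007] -0.165
-85 [-0.029 -0.014] -0.331
-90 [-0.038 -0.02 ] -0.498
-95 [-0.048 -0.025] -0.665
-100 [-0.059 -0.03 ] -0.831
```

Request:
{"fn": "apply_moves", "kwargs": {
  "steps": [
    {"translation":[-0.005,-0.004,0],"rotation":[0,0,-0.08]},
    {"translation":[-0.011,-0.007,0],"rotation":[0,0,-0.16]},
    {"translation":[-0.016,-0.01,0],"rotation":[0,0,-0.25]},
    {"translation":[-0.022,-0.013,0],"rotation":[0,0,-0.33]},
    {"translation":[-0.028,-0.017,0],"rotation":[0,0,-0.42]},
    {"translation":[-0.034,-0.02,0],"rotation":[0,0,-0.5]},
    {"translation":[-0.04,-0.023,0],"rotation":[0,0,-0.58]},
    {"translation":[-0.046,-0.025,0],"rotation":[0,0,-0.66]},
    {"translation":[-0.052,-0.028,0],"rotation":[0,0,-0.75]},
    {"translation":[-0.059,-0.03,0],"rotation":[0,0,-0.83]}
  ]
}}

```text
t: 7.75
eef_pos: [0.5303, -0.2765, 0.08]
ee_rot: [-3.141, 0.002, 2.969]
force: [3.2, 0.6, 1.3]
width: 0.0004
gripper_force: 1.0
```

Request:
{"fn": "apply_moves", "kwargs": {
  "steps": [
    {"translation":[-0.005,-0.002,0],"rotation":[0,0,-0.08]},
    {"translation":[-0.01,-0.004,0],"rotation":[0,0,-0.16]},
    {"translation":[-0.015,-0.006,0],"rotation":[0,0,-0.25]},
    {"translation":[-0.02,-0.007,0],"rotation":[0,0,-0.33]},
    {"translation":[-0.025,-0.008,0],"rotation":[0,0,-0.42]},
    {"translation":[-0.03,-0.009,0],"rotation":[0,0,-0.5]},
    {"translation":[-0.035,-0.009,0],"rotation":[0,0,-0.58]},
    {"translation":[-0.04,-0.009,0],"rotation":[0,0,-0.66]},
    {"translation":[-0.046,-0.01,0],"rotation":[0,0,-0.75]},
    {"translation":[-0.052,-0.01,0],"rotation":[0,0,-0.83]}
  ]
}}

```text
t: 8.58
eef_pos: [0.5172, -0.2791, 0.08]
ee_rot: [3.141, 0.002, 2.534]
force: [2.1, -1.1, 0.8]
width: 0.0007
gripper_force: 1.0
```

Run:
```python
from h import *
s=get_state(); p=s["eef_pos"]; y=np.degrees(s["ee_rot"][2]); print(p,y,s["force"],s["q"][5])
m=camera_model("wrist"); im=grab_frame("wrist"); cv2.imwrite("pics/w4.png",im)
for o in measure(im,m):
    if o[4][1]>.012: print(*o)
prev=p[:2];py=y-360 if y>0 else y
for a in (-125,-130,-135,-140,-145,-150,-155,-160,-165):
        yy=max(a-90,-240); q=plan(a,yy,.028); print(a,((q-prev)/.25).round(3),round((yy-py)/30,3))
```

```text
[ 0.51721521 -0.27913267  0.07997759] 145.2089119804795 [ 2.06519143 -1.09343573  0.81645268] -2.0164387326777993
228 [276.2 125.1] 0.04813895950267361 169.80952408338962 [0.0072 0.0552]
879 [244.6 206.2] 0.03627773263691112 -125.8452584653669 [0.018  0.0208]
331 [377.  210.2] 0.03539326074777099 52.64416492033269 [0.004  0.0372]
-125 [-0.003  0.003] -0.007
-130 [-0.014  0.004] -0.174
-135 [-0.025  0.007] -0.34
-140 [-0.036  0.01 ] -0.507
-145 [-0.047  0.014] -0.674
-150 [-0.057  0.019] -0.84
-155 [-0.063  0.031] -0.84
-160 [-0.067  0.042] -0.84
-165 [-0.071  0.054] -0.84
```

Request:
{"fn": "apply_moves", "kwargs": {
  "steps": [
    {"translation":[-0.005,0.001,0],"rotation":[0,0,-0.08]},
    {"translation":[-0.01,0.002,0],"rotation":[0,0,-0.16]},
    {"translation":[-0.015,0.003,0],"rotation":[0,0,-0.24]},
    {"translation":[-0.021,0.005,0],"rotation":[0,0,-0.32]},
    {"translation":[-0.026,0.007,0],"rotation":[0,0,-0.4]},
    {"translation":[-0.032,0.009,0],"rotation":[0,0,-0.49]},
    {"translation":[-0.038,0.011,0],"rotation":[0,0,-0.58]},
    {"translation":[-0.044,0.013,0],"rotation":[0,0,-0.67]},
    {"translation":[-0.05,0.016,0],"rotation":[0,0,-0.76]},
    {"translation":[-0.056,0.019,0],"rotation":[0,0,-0.84]}
  ]
}}

```text
t: 9.47
eef_pos: [0.5029, -0.2743, 0.0799]
ee_rot: [3.141, 0.002, 2.095]
force: [1.0, -2.3, 1.2]
width: 0.0005
gripper_force: 1.0
```

Request:
{"fn": "apply_moves", "kwargs": {
  "steps": [
    {"translation":[-0.001,0.003,0],"rotation":[0,0,0]},
    {"translation":[-0.002,0.006,0],"rotation":[0,0,0]},
    {"translation":[-0.003,0.009,0],"rotation":[0,0,0]},
    {"translation":[-0.004,0.012,0],"rotation":[0,0,0]},
    {"translation":[-0.005,0.015,0],"rotation":[0,0,0]},
    {"translation":[-0.006,0.018,0],"rotation":[0,0,0]},
    {"translation":[-0.007,0.021,0],"rotation":[0,0,0]},
    {"translation":[-0.008,0.023,0],"rotation":[0,0,0]},
    {"translation":[-0.009,0.025,0],"rotation":[0,0,0]},
    {"translation":[-0.009,0.026,0],"rotation":[0,0,0]}
  ]
}}

```text
t: 10.3
eef_pos: [0.5, -0.267, 0.0791]
ee_rot: [-3.142, -0.0, 2.096]
force: [-0.0, -1.5, 1.1]
width: 0.0006
gripper_force: 0.9
```

```bash
cat > fine.py <<'E'
from h import *
s=get_state(); p=s["eef_pos"]; y=np.degrees(s["ee_rot"][2]); print(s["t"],p,y,s["force"],s["q"][5])
m=camera_model("wrist"); im=grab_frame("wrist"); cv2.imwrite("pics/w5.png",im)
n,l,st,ce=cv2.connectedComponentsWithStats(dark(im,110))
for i in range(1,n):
    if not 25<st[i,4]<1500: continue
    ys,xs=np.nonzero(l==i); q=np.c_[xs,ys].astype(np.float32)
    if np.hypot(*(onz(m,ce[i],.064)[:2]-C))>.08: continue
    (c,wh,a)=cv2.minAreaRect(q)
    for z in (.054,.064):
        Q=np.array([onz(m,k,z)[:2] for k in q]); mu=Q.mean(0); w,v=np.linalg.eigh(np.cov(Q.T)); d=mu-C
        print(st[i,4],ce[i].round(1),"z",z,"mid",mu.round(4),"len",(3.46*np.sqrt(w)).round(4),"rad",np.hypot(*d).round(4),"ang",np.degrees(np.arctan2(d[1],d[0])).round(2),"axis",(np.degrees(np.arctan2(v[1,1],v[0,1]))%180).round(2))
E
python3 fine.py
```

```text
10.3 [ 0.49995371 -0.26704997  0.07905845] 120.0783623064386 [-0.03204681 -1.48934102  1.06872487] -2.4712394923166685
346 [277.7 142.8] z 0.054 mid [ 0.4836 -0.2177] len [0.0123 0.0664] rad 0.0453 ang 141.41 axis 53.08
346 [277.7 142.8] z 0.064 mid [ 0.4822 -0.2167] len [0.0116 0.0628] rad 0.047 ang 141.42 axis 53.08
27 [346.1 136.1] z 0.054 mid [ 0.5134 -0.1962] len [0.0016 0.0051] rad 0.0501 ang 96.46 axis 8.1
27 [346.1 136.1] z 0.064 mid [ 0.5104 -0.1963] len [0.0015 0.0048] rad 0.0504 ang 99.82 axis 8.1
34 [398.2 182.3] z 0.054 mid [ 0.5529 -0.2028] len [0.0031 0.0075] rad 0.0549 ang 51.92 axis 71.38
34 [398.2 182.3] z 0.064 mid [ 0.5478 -0.2025] len [0.003  0.0071] rad 0.0521 ang 56.52 axis 71.38
884 [243.9 206.7] z 0.054 mid [ 0.486  -0.2583] len [0.0164 0.019 ] rad 0.0352 ang -159.6 axis 27.26
884 [243.9 206.7] z 0.064 mid [ 0.4845 -0.255 ] len [0.0155 0.0179] rad 0.0356 ang -165.37 axis 27.26
26 [402.5 205.6] z 0.054 mid [ 0.5633 -0.2125] len [0.003  0.0064] rad 0.0556 ang 37.06 axis 57.78
26 [402.5 205.6] z 0.064 mid [ 0.5577 -0.2117] len [0.0028 0.0061] rad 0.0517 ang 41.56 axis 57.78
936 [308.2 223.7] z 0.054 mid [ 0.5232 -0.2487] len [0.0177 0.0181] rad 0.005 ang -33.28 axis 134.9
936 [308.2 223.7] z 0.064 mid [ 0.5197 -0.246 ] len [0.0167 0.0171] rad 0.0007 ang 1.98 axis 134.9
136 [401.7 254.4] z 0.054 mid [ 0.5817 -0.2373] len [0.0031 0.0177] rad 0.0633 ang 7.87 axis 8.28
136 [401.7 254.4] z 0.064 mid [ 0.575  -0.2352] len [0.0029 0.0168] rad 0.0571 ang 10.91 axis 8.28
```

View pics/w5.png

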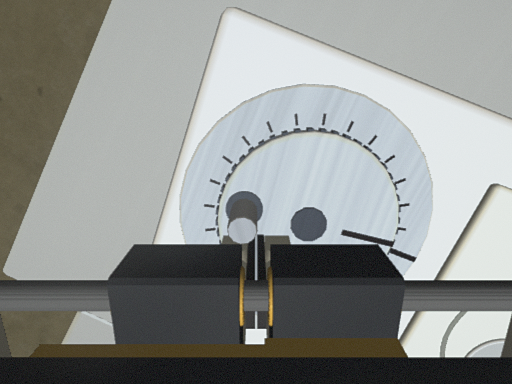

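The mark runs from (343,232) to (392,244) and the long line from (391,251) to (415,260), so only a few degrees remain. The post sits at (243,230) against the finger. I'll measure the mark alone with a stricter threshold.

```bash
cat > fine2.py <<'E'
from h import *
import sys
m=camera_model("wrist"); im=grab_frame("wrist"); H=np.array([.5197,-.246])
cv2.imwrite("pics/"+sys.argv[1],im)
n,l,st,ce=cv2.connectedComponentsWithStats(dark(im,70))
for i in range(1,n):
    if not 40<st[i,4]<800: continue
    ys,xs=np.nonzero(l==i)
    for z,nm,R0,L0 in((.064,"mark",.035,.03),(.054,"long",.0605,.019)):
        Q=np.array([onz(m,k,z)[:2] for k in zip(xs,ys)]); mu=Q.mean(0); w,v=np.linalg.eigh(np.cov(Q.T)); d=mu-H
        L=3.46*np.sqrt(w[1])
        if abs(np.hypot(*d)-R0)<.006 and abs(L-L0)<.005 and w[0]<2e-6:
            print(nm,st[i,4],ce[i].round(1),"rad",np.hypot(*d).round(4),"len",L.round(4),"ang",np.degrees(np.arctan2(d[1],d[0])).round(2),"axis",np.degrees(np.arctan(v[1,1]/v[0,1])).round(2))
E
python3 fine2.py w6.png
```

```text
mark 220 [367.5 238.1] rad 0.0342 len 0.0299 ang 15.8 axis 15.95
long 102 [402.2 254.7] rad 0.063 len 0.0167 ang 7.93 axis 7.89
```

Request:
{"fn": "apply_moves", "kwargs": {
  "steps": [
    {"translation":[0,0.002,0],"rotation":[0,0,0]},
    {"translation":[-0.001,0.004,0],"rotation":[0,0,0]},
    {"translation":[-0.001,0.006,0],"rotation":[0,0,0]},
    {"translation":[-0.002,0.008,0],"rotation":[0,0,0]},
    {"translation":[-0.002,0.01,0],"rotation":[0,0,0]},
    {"translation":[-0.003,0.012,0],"rotation":[0,0,0]},
    {"translation":[-0.003,0.014,0],"rotation":[0,0,0]},
    {"translation":[-0.003,0.015,0],"rotation":[0,0,0]},
    {"translation":[-0.003,0.016,0],"rotation":[0,0,0]},
    {"translation":[-0.003,0.016,0],"rotation":[0,0,0]}
  ]
}}

```text
t: 11.23
eef_pos: [0.4992, -0.2631, 0.0791]
ee_rot: [3.142, -0.0, 2.096]
force: [1.1, -0.7, 0.4]
width: 0.0004
gripper_force: 0.8
```

```bash
python3 fine2.py w7.png
```

```text
(no output)
```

The two lines have probably merged into one blob, so I'll split them by radius.

```bash
cat > fine3.py <<'E'
from h import *
import sys
s=get_state(); m=camera_model("wrist"); im=grab_frame("wrist"); cv2.imwrite("pics/"+sys.argv[1],im)
n,l,st,ce=cv2.connectedComponentsWithStats(dark(im,110))
H=np.array([.5197,-.246])
for i in range(1,n):
    P=onz(m,ce[i],.064)[:2]
    if 200<st[i,4]<1500 and np.hypot(*(P-H))<.005: H=P; print("hub",H,st[i,4])
ys,xs=np.nonzero(dark(im,80))
def band(z,r0,r1):
    Q=np.array([onz(m,k,z)[:2] for k in zip(xs,ys)])-H
    r=np.hypot(*Q.T);a=np.degrees(np.arctan2(Q[:,1],Q[:,0])); k=(r>r0)&(r<r1)&(a>-8)&(a<25)
    vx,vy,_,_=cv2.fitLine(Q[k].astype(np.float32),cv2.DIST_L2,0,.001,.001).ravel()
    return k.sum(),a[k].mean().round(2),a[k].std().round(2),np.degrees(np.arctan(vy/vx)).round(2)
print("t",s["t"],"mark",band(.064,.022,.046),"long",band(.054,.056,.068))
E
python3 fine3.py w8.png
```

```text
t 11.2833 mark (np.int64(944), np.float64(3.83), np.float64(6.82), np.float32(9.01)) long (np.int64(467), np.float64(0.18), np.float64(5.61), np.float32(-77.98))
```

The gripper body is in the way. I'll back off from the post and rise for a clear look.

Request:
{"fn": "apply_moves", "kwargs": {
  "steps": [
    {"translation":[0.01,-0.02,0],"rotation":[0,0,0]},
    {"translation":[0.02,-0.035,0],"rotation":[0,0,0]},
    {"translation":[0.03,-0.055,0.01],"rotation":[0,0,0]},
    {"translation":[0.03,-0.06,0.08],"rotation":[0,0,0]},
    {"translation":[0.03,-0.06,0.16],"rotation":[0,0,0]},
    {"translation":[0.03,-0.06,0.24],"rotation":[0,0,0]},
    {"translation":[0.03,-0.06,0.32],"rotation":[0,0,0]},
    {"translation":[0.03,-0.06,0.38],"rotation":[0,0,0]},
    {"translation":[0.03,-0.06,0.4],"rotation":[0,0,0]},
    {"translation":[0.03,-0.06,0.4],"rotation":[0,0,0]}
  ]
}}

```text
t: 12.17
eef_pos: [0.5075, -0.2786, 0.1804]
ee_rot: [3.14, 0.002, 2.095]
force: [1.0, -0.4, -0.2]
width: 0.0005
gripper_force: 0.0
```

```bash
python3 fine3.py w9.png
python3 - <<'E'
from h import *
im=cv2.imread("pics/w9.png"); cv2.imwrite("pics/w9c.png",cv2.resize(im[60:270,180:460],None,fx=2.7,fy=2.7))
E
```

```text
hub [ 0.51951323 -0.24582603] 418
t 12.1667 mark (np.int64(68), np.float64(9.25), np.float64(1.02), np.float32(9.54)) long (np.int64(41), np.float64(8.54), np.float64(4.63), np.float32(-56.16))
```

View pics/w9c.png

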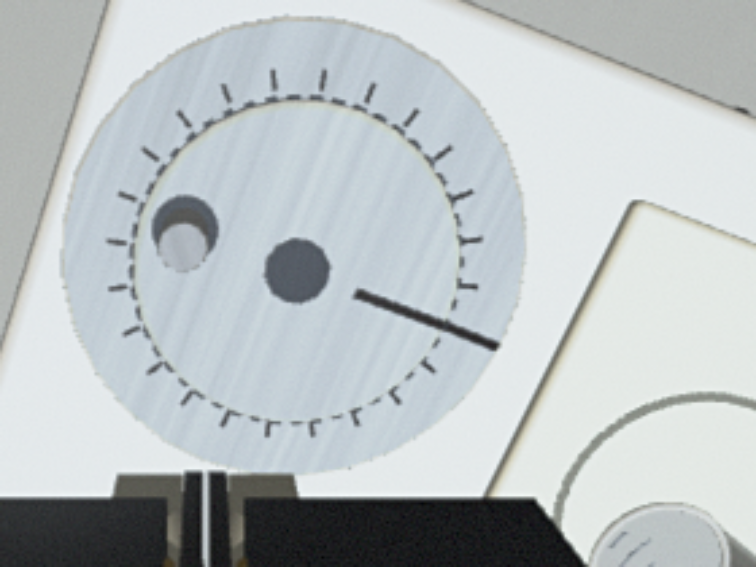

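The mark runs from (357,292) to about (445,326) and the long line on from there to (497,346): nearly lined up. I'll do the exact angles with a narrower window.

```bash
sed -i 's/(a>-8)&(a<25)/(a>3)\&(a<14)/' fine3.py; python3 fine3.py w10.png; sed -i 's/dark(im,80)/dark(im,110)/' fine3.py; python3 fine3.py w10.png
```

```text
hub [ 0.51944249 -0.2457719 ] 425
t 12.2167 mark (np.int64(76), np.float64(9.2), np.float64(1.14), np.float32(10.03)) long (np.int64(34), np.float64(7.8), np.float64(0.59), np.float32(7.2))
hub [ 0.51952039 -0.24580182] 424
t 12.2667 mark (np.int64(92), np.float64(9.36), np.float64(1.4), np.float32(9.7)) long (np.int64(40), np.float64(7.83), np.float64(0.68), np.float32(7.76))
```

About 1.5° (1 mm at the post) remains. I'll go down and nudge it.

Request:
{"fn": "apply_moves", "kwargs": {
  "steps": [
    {"translation":[0,0,-0.1],"rotation":[0,0,0]},
    {"translation":[0,0,-0.2],"rotation":[0,0,0]},
    {"translation":[0,0,-0.3],"rotation":[0,0,0]},
    {"translation":[0,0,-0.38],"rotation":[0,0,0]},
    {"translation":[-0.01,0.015,-0.4],"rotation":[0,0,0]},
    {"translation":[-0.02,0.035,-0.4],"rotation":[0,0,0]},
    {"translation":[-0.027,0.05,-0.4],"rotation":[0,0,0]},
    {"translation":[-0.03,0.058,-0.4],"rotation":[0,0,0]},
    {"translation":[-0.031,0.062,-0.4],"rotation":[0,0,0]},
    {"translation":[-0.031,0.064,-0.4],"rotation":[0,0,0]}
  ]
}}

```text
t: 13.15
eef_pos: [0.5, -0.2622, 0.0804]
ee_rot: [3.14, 0.002, 2.096]
force: [0.7, -1.0, 0.6]
width: 0.0007
gripper_force: 0.9
```

Request:
{"fn": "apply_moves", "kwargs": {
  "steps": [
    {"translation":[0,0,0],"rotation":[0,0,0]},
    {"translation":[0.01,-0.02,0],"rotation":[0,0,0]},
    {"translation":[0.03,-0.055,0.01],"rotation":[0,0,0]},
    {"translation":[0.03,-0.06,0.08],"rotation":[0,0,0]},
    {"translation":[0.03,-0.06,0.16],"rotation":[0,0,0]},
    {"translation":[0.03,-0.06,0.24],"rotation":[0,0,0]},
    {"translation":[0.03,-0.06,0.32],"rotation":[0,0,0]},
    {"translation":[0.03,-0.06,0.38],"rotation":[0,0,0]},
    {"translation":[0.03,-0.06,0.4],"rotation":[0,0,0]},
    {"translation":[0.03,-0.06,0.4],"rotation":[0,0,0]}
  ]
}}

```text
t: 13.98
eef_pos: [0.5074, -0.2779, 0.1805]
ee_rot: [3.14, 0.002, 2.095]
force: [0.2, -1.0, -0.0]
width: 0.0006
gripper_force: 0.0
```

```bash
python3 fine3.py w11.png; python3 fine3.py w12.png
```

```text
hub [ 0.5195192  -0.24577031] 415
t 13.9833 mark (np.int64(89), np.float64(8.65), np.float64(1.36), np.float32(8.75)) long (np.int64(42), np.float64(7.84), np.float64(0.73), np.float32(8.05))
hub [ 0.51953098 -0.24580871] 419
t 14.0333 mark (np.int64(90), np.float64(8.69), np.float64(1.36), np.float32(8.66)) long (np.int64(43), np.float64(7.8), np.float64(0.74), np.float32(8.01))
```

Request:
{"fn": "apply_moves", "kwargs": {
  "steps": [
    {"translation":[0,0,-0.1],"rotation":[0,0,0]},
    {"translation":[0,0,-0.2],"rotation":[0,0,0]},
    {"translation":[0,0,-0.3],"rotation":[0,0,0]},
    {"translation":[0,0,-0.38],"rotation":[0,0,0]},
    {"translation":[-0.01,0.015,-0.4],"rotation":[0,0,0]},
    {"translation":[-0.02,0.035,-0.4],"rotation":[0,0,0]},
    {"translation":[-0.027,0.05,-0.4],"rotation":[0,0,0]},
    {"translation":[-0.03,0.058,-0.4],"rotation":[0,0,0]},
    {"translation":[-0.031,0.061,-0.4],"rotation":[0,0,0]},
    {"translation":[-0.031,0.063,-0.4],"rotation":[0,0,0]}
  ]
}}

```text
t: 14.92
eef_pos: [0.4997, -0.2614, 0.0804]
ee_rot: [3.14, 0.002, 2.096]
force: [0.6, -1.8, 0.3]
width: 0.0006
gripper_force: 0.9
```

Request:
{"fn": "apply_moves", "kwargs": {
  "steps": [
    {"translation":[0,0,0],"rotation":[0,0,0]},
    {"translation":[0.01,-0.02,0],"rotation":[0,0,0]},
    {"translation":[0.03,-0.055,0.01],"rotation":[0,0,0]},
    {"translation":[0.03,-0.06,0.08],"rotation":[0,0,0]},
    {"translation":[0.03,-0.06,0.16],"rotation":[0,0,0]},
    {"translation":[0.03,-0.06,0.24],"rotation":[0,0,0]},
    {"translation":[0.03,-0.06,0.32],"rotation":[0,0,0]},
    {"translation":[0.03,-0.06,0.38],"rotation":[0,0,0]},
    {"translation":[0.03,-0.06,0.4],"rotation":[0,0,0]},
    {"translation":[0.03,-0.06,0.4],"rotation":[0,0,0]}
  ]
}}

```text
t: 15.75
eef_pos: [0.5072, -0.2772, 0.1805]
ee_rot: [3.14, 0.002, 2.095]
force: [0.8, -1.0, -0.0]
width: 0.0004
gripper_force: 0.0
```

```bash
python3 fine3.py w13.png
python3 - <<'E'
from h import *
s=get_state(); m=np.load("w1.npy",allow_pickle=True).item()
# button centre from wrist pic 1: white disc inside the grey housing ring
im=cv2.imread("pics/w1.png")[:50,235:325]; g=cv2.cvtColor(im,cv2.COLOR_BGR2GRAY)
n,l,st,ce=cv2.connectedComponentsWithStats((g<205).astype(np.uint8))
for i in range(1,n):
    if st[i,4]>60: print(st[i],ce[i])
t=cv2.imread("pics/top0.png"); tm=camera_model("top")
g=cv2.cvtColor(t[190:212,338:364],cv2.COLOR_BGR2GRAY); n,l,st,ce=cv2.connectedComponentsWithStats((g<200).astype(np.uint8))
for i in range(1,n): 
    if st[i,4]>10: c=st[i,:2]+(st[i,2:4]-1)/2+[338,190]; print(st[i],c,onz(tm,c,.06))
print(s["q"],s["eef_pos"],s["ee_rot"])
E
```

```text
hub [ 0.51951847 -0.24582215] 415
t 15.75 mark (np.int64(90), np.float64(7.4), np.float64(1.38), np.float32(7.68)) long (np.int64(41), np.float64(7.88), np.float64(0.71), np.float32(7.93))
[ 19   0  51  33 875] [42.60228571 16.72342857]
[ 20   0   6  22 100] [360.5 200.5] [ 0.53326335 -0.40964397  0.06      ]
[ 5  6 13 12 71] [349.  201.5] [ 0.53036144 -0.36438851  0.06      ]
[-1.61525783e-01  2.34487709e-01 -2.76488478e-01 -2.91278919e-04
 -1.05914406e+00 -2.45562043e+00] [ 0.50647314 -0.27675974  0.17913285] [3.14090858e+00 2.31632344e-04 2.09510016e+00]
```

The mark now stands at 7.4–7.7° and the line at 7.9°, so the dial is set. Next I'll move over the button at a safe height and check its position.

Request:
{"fn": "apply_moves", "kwargs": {
  "steps": [
    {"translation":[0.01,-0.03,0.02],"rotation":[0,0,0]},
    {"translation":[0.02,-0.08,0.04],"rotation":[0,0,0]},
    {"translation":[0.03,-0.12,0.04],"rotation":[0,0,0]},
    {"translation":[0.03,-0.16,0.04],"rotation":[0,0,0]},
    {"translation":[0.03,-0.18,0.04],"rotation":[0,0,0]},
    {"translation":[0.03,-0.18,0.04],"rotation":[0,0,0]},
    {"translation":[0.03,-0.18,0.04],"rotation":[0,0,0]},
    {"translation":[0.03,-0.18,0.04],"rotation":[0,0,0]},
    {"translation":[0.03,-0.18,0.04],"rotation":[0,0,0]},
    {"translation":[0.03,-0.18,0.04],"rotation":[0,0,0]}
  ]
}}

```text
t: 16.63
eef_pos: [0.5137, -0.321, 0.1892]
ee_rot: [3.141, 0.0, 2.096]
force: [0.6, 0.4, 0.4]
width: 0.0005
gripper_force: 0.0
```

Run:
```python
from h import *
m=camera_model("wrist"); im=grab_frame("wrist"); cv2.imwrite("pics/b1.png",im); np.save("b1.npy",m,allow_pickle=True)
s=get_state();print(s["eef_pos"],proj(m,(.5305,-.3665,.07)),proj(m,s["eef_pos"]))
```

```text
[ 0.51381644 -0.3210293   0.189243  ] [247.36994278 237.43038948] [257.68974662 250.34834262]
```

View pics/b1.png

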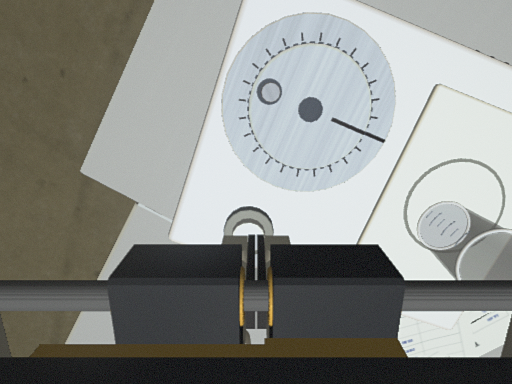

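The view shows the button housing, 223–273 px across (45 mm) and centred on column 248, where the estimate (0.5305, -0.3665) projects. The dial mark and long line are in line at (333,120)–(384,141). I'll move above the button and down to z ≈ 0.09.

Request:
{"fn": "apply_moves", "kwargs": {
  "steps": [
    {"translation":[0.02,-0.06,0],"rotation":[0,0,0]},
    {"translation":[0.04,-0.12,0],"rotation":[0,0,0]},
    {"translation":[0.06,-0.17,-0.02],"rotation":[0,0,0]},
    {"translation":[0.067,-0.182,-0.08],"rotation":[0,0,0]},
    {"translation":[0.067,-0.182,-0.16],"rotation":[0,0,0]},
    {"translation":[0.067,-0.182,-0.24],"rotation":[0,0,0]},
    {"translation":[0.067,-0.182,-0.31],"rotation":[0,0,0]},
    {"translation":[0.067,-0.182,-0.36],"rotation":[0,0,0]},
    {"translation":[0.067,-0.182,-0.39],"rotation":[0,0,0]},
    {"translation":[0.067,-0.182,-0.4],"rotation":[0,0,0]}
  ]
}}

```text
t: 17.52
eef_pos: [0.5298, -0.3666, 0.0873]
ee_rot: [-3.14, -0.002, 2.095]
force: [-0.0, 0.1, -0.9]
width: 0.0003
gripper_force: 0.0
```

Run:
```python
from h import *
s=get_state();print(s["eef_pos"],s["force"])
cv2.imwrite("pics/b2s.png",cv2.resize(grab_frame("side")[205:285,260:380],None,fx=6,fy=6,interpolation=cv2.INTER_CUBIC))
```

```text
[ 0.52977999 -0.36661197  0.08730213] [-0.01617789  0.09746386 -0.93928242]
```

View pics/b2s.png

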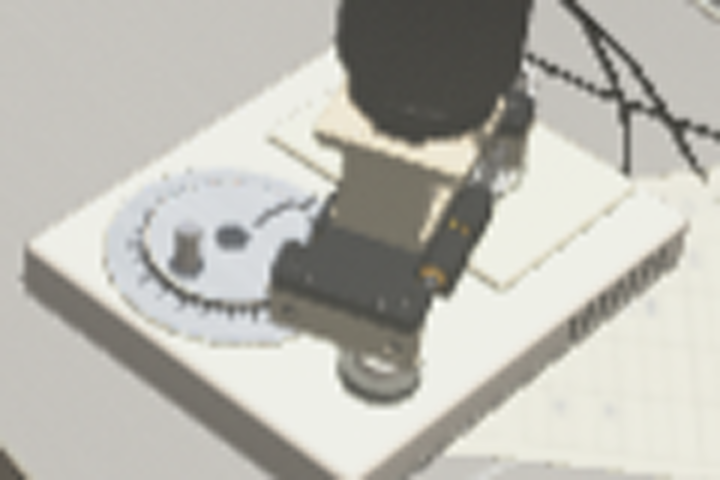

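The side view shows the fingertips directly above the button at (380,350). I'll press slowly, watching the force.

Request:
{"fn": "apply_moves", "kwargs": {
  "steps": [
    {"translation":[0,0,-0.01],"rotation":[0,0,0]},
    {"translation":[0,0,-0.02],"rotation":[0,0,0]},
    {"translation":[0,0,-0.03],"rotation":[0,0,0]},
    {"translation":[0,0,-0.04],"rotation":[0,0,0]},
    {"translation":[0,0,-0.045],"rotation":[0,0,0]},
    {"translation":[0,0,-0.05],"rotation":[0,0,0]},
    {"translation":[0,0,-0.055],"rotation":[0,0,0]},
    {"translation":[0,0,-0.06],"rotation":[0,0,0]},
    {"translation":[0,0,-0.06],"rotation":[0,0,0]},
    {"translation":[0,0,-0.06],"rotation":[0,0,0]}
  ]
}}

```text
t: 18.4
eef_pos: [0.5305, -0.3669, 0.074]
ee_rot: [-3.142, -0.0, 2.096]
force: [-0.2, 0.2, 0.1]
width: 0.0006
gripper_force: 0.0
```

Request:
{"fn": "apply_moves", "kwargs": {
  "steps": [
    {"translation":[0,0,-0.002],"rotation":[0,0,0]},
    {"translation":[0,0,-0.004],"rotation":[0,0,0]},
    {"translation":[0,0,-0.006],"rotation":[0,0,0]},
    {"translation":[0,0,-0.008],"rotation":[0,0,0]},
    {"translation":[0,0,-0.01],"rotation":[0,0,0]},
    {"translation":[0,0,-0.012],"rotation":[0,0,0]},
    {"translation":[0,0,-0.014],"rotation":[0,0,0]},
    {"translation":[0,0,-0.016],"rotation":[0,0,0]},
    {"translation":[0,0,-0.016],"rotation":[0,0,0]},
    {"translation":[0,0,-0.016],"rotation":[0,0,0]}
  ]
}}

```text
t: 19.23
eef_pos: [0.5305, -0.3669, 0.0702]
ee_rot: [3.142, 0.0, 2.096]
force: [-0.4, 0.0, 2.8]
width: 0.0004
gripper_force: 1.3
```

Request:
{"fn": "apply_moves", "kwargs": {
  "steps": [
    {"translation":[0,0,-0.002],"rotation":[0,0,0]},
    {"translation":[0,0,-0.004],"rotation":[0,0,0]},
    {"translation":[0,0,-0.006],"rotation":[0,0,0]},
    {"translation":[0,0,-0.008],"rotation":[0,0,0]},
    {"translation":[0,0,-0.01],"rotation":[0,0,0]},
    {"translation":[0,0,-0.012],"rotation":[0,0,0]},
    {"translation":[0,0,-0.012],"rotation":[0,0,0]},
    {"translation":[0,0,-0.012],"rotation":[0,0,0]},
    {"translation":[0,0,-0.012],"rotation":[0,0,0]},
    {"translation":[0,0,-0.012],"rotation":[0,0,0]}
  ]
}}

```text
t: 20.07
eef_pos: [0.5306, -0.3669, 0.0672]
ee_rot: [3.141, 0.0, 2.096]
force: [-0.8, 0.2, 4.7]
width: 0.0006
gripper_force: 2.2
```

Request:
{"fn": "apply_moves", "kwargs": {
  "steps": [
    {"translation":[0,0,-0.002],"rotation":[0,0,0]},
    {"translation":[0,0,-0.004],"rotation":[0,0,0]},
    {"translation":[0,0,-0.006],"rotation":[0,0,0]},
    {"translation":[0,0,-0.008],"rotation":[0,0,0]},
    {"translation":[0,0,-0.008],"rotation":[0,0,0]},
    {"translation":[0,0,-0.008],"rotation":[0,0,0]},
    {"translation":[0,0,-0.008],"rotation":[0,0,0]},
    {"translation":[0,0,-0.008],"rotation":[0,0,0]},
    {"translation":[0,0,-0.008],"rotation":[0,0,0]},
    {"translation":[0,0,-0.008],"rotation":[0,0,0]}
  ]
}}

```text
t: 20.9
eef_pos: [0.5306, -0.367, 0.0662]
ee_rot: [3.141, 0.001, 2.096]
force: [-3.8, 3.4, 13.1]
width: 0.0004
gripper_force: 6.2
```

The hard stop came at z = 0.066, with the force jumping from about 5 N to 13 N, so the button is fully down. I'll release it straight up.

Request:
{"fn": "apply_moves", "kwargs": {
  "steps": [
    {"translation":[0,0,0.01],"rotation":[0,0,0]},
    {"translation":[0,0,0.03],"rotation":[0,0,0]},
    {"translation":[0,0,0.08],"rotation":[0,0,0]},
    {"translation":[0,0,0.16],"rotation":[0,0,0]},
    {"translation":[0,0,0.26],"rotation":[0,0,0]},
    {"translation":[0,0,0.36],"rotation":[0,0,0]},
    {"translation":[0,-0.05,0.46],"rotation":[0,0,0]},
    {"translation":[0,-0.1,0.52],"rotation":[0,0,0]},
    {"translation":[0,-0.12,0.55],"rotation":[0,0,0]},
    {"translation":[0,-0.12,0.55],"rotation":[0,0,0]}
  ]
}}

```text
t: 21.73
eef_pos: [0.531, -0.398, 0.2038]
ee_rot: [3.14, 0.002, 2.095]
force: [-0.1, -0.7, 0.3]
width: 0.0003
gripper_force: 0.0
```

```bash
python3 fine3.py w14.png
python3 - <<'E'
from h import *
s=get_state(); print(s["t"],s["eef_pos"],s["force"],abs(s["qd"]).max())
E
```

```text
hub [ 0.51983767 -0.24657104] 459
t 21.7333 mark (np.int64(118), np.float64(9.03), np.float64(1.49), np.float32(7.52)) long (np.int64(54), np.float64(8.64), np.float64(0.75), np.float32(8.92))
21.7833 [ 0.5303627  -0.39697608  0.20206418] [-0.13067675 -0.09080957 -0.7423444 ] 0.03918185140776639
```

```bash
python3 -c "
from station import *
print(job_done())"
```

```text
the job is handed in; nothing more can be done
None
```

The job is handed in: the dial's mark measured within about half a degree of the long line, then the start button was pressed to its stop (13 N) and released, and the arm finished clear of everything at about 22 s.

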